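# Plug in the module and start its captive clamp knob

### The job

Pick up the grey module with the black clamp knob and press it fully home onto the four studs of the free station on the carrier plate. Then, with the module home, turn the knob backwards (counter-clockwise seen from above) until its thread clicks and the knob drops, and only then turn it forwards (clockwise) until its flange is right down on the module. Leave the other things on the bench where they are.

Things in the scene. Friction and masses are not known exactly. Their poses are not given: they have to be found in the camera images.
- module: loose grey plug-in module, 0.36 to 0.56 kg: block 96 (x) x 46 (y) x 38 mm high, a captive black knob standing on the middle of its top. Origin: centre of its underside, x along its length, z up. In the underside four square sockets, 11.6 mm wide, 14 mm deep, at x = +-37, y = +-13 mm, and a 35 mm square hollow in the middle. Either way round fits the station.
- module_top (a point): middle of the module's top face, 38 mm above its origin. Grip the module across its 46 mm width here, pads beside the knob: the knob's top is 26 mm above this face while carried, and rises to at most 39 mm above it as the module goes down over the thread.
- carrier: fixed aluminium carrier plate on the bench, 170 (x) x 205 (y) x 12 mm, origin centre of its underside. Free station at its y = -44 mm. At y = +50 mm a grey neighbour block belongs to it (96 x 46 mm, top 52 mm above the bench), 48 mm clear of a module at the station.
- station (a point): centre of the free station, on the plate's top face; x is the direction of the module's length, z up. Four 10 mm studs, 12 mm high, chamfered, at x = +-37, y = +-13 mm. Two black friction catches at x = +-37, y = 0 stand 6 mm proud and hold an unpressed module up there: they yield to about 8 N together and stay down. Fully home: module origin on this point.
- collar (a point): centre of the mouth of the round threaded collar in the middle of the station, 31 mm across, 22 mm high; it goes into the module's hollow. Two-start thread, 16 mm lead, clockwise goes down. The knob's screw lands on a ramp: forwards it soon binds (crossed thread), backwards it drops off the ramp's end into the thread.
- knob_grip (a point): point on the knob's axis in the middle of its grip bar; x along the bar, z up. Bar 44 mm long (x), 14 mm thick (y), 20 mm high (10 mm above and below this point). With the knob right down the point is 15.5 mm above the module's top; it rises with knob_lift. Hold the bar like a spanner (fingers 2 mm wider than it) or follow it, as the knob must move up and down.
- flange (a point): on the knob's axis at the underside of its round flange, 34 mm across and 6 mm thick, under the bar; 1 mm above the module's top when the knob is right down.
- knob (a joint): turn of the knob in the module, rad, growing clockwise from above (forwards); at 0 the bar lies along the module's x. Starts at 0.40 to 1.10, held by light friction. With the module home: clicks at about -0.35 going back, stop at -0.55; unclicked it binds at about 1.3 going forwards; after the click it is right down at about 1.7 and tight at 2.1. pi more is alike.
- knob_lift (a joint): height of the knob above its right-down position on the module, m; weight and a light spring draw it down. 0 when the module is off the station. With the module home: 8 to 12 mm before the click, about 5 mm just after it (this drop is the click), then falling 2.5 mm per rad forwards to 0.
- blank: loose grey blank module beside the work: same 96 x 46 x 38 mm block but without a knob (three low ribs on top, 41 mm high). Origin: centre of its underside, x along its length. Bystander.
- tape: loose black ring (roll) lying flat, 72 mm outside, 42 mm inside, 19 mm high. Origin: centre of its underside. Bystander.
- driver: loose electric screwdriver lying on its flat, 305 mm long, 38 mm thick; x along it towards the bit (from -100 to +205 mm of its origin). Bystander.
- railcut: loose steel mounting-rail offcut, 200 x 36 x 8 mm, origin centre of underside, x along it. Bystander.
- jar: loose clear jar, 48 mm diameter, 60 mm high, origin centre of underside. Bystander.
- terminal: loose grey terminal block, 50 x 22 x 42 mm high, left standing on the carrier plate about 9 mm beyond one end (+x) of the free station's place for the module. Origin centre of underside, x along its 50 mm. Bystander.
- stand: loose steel bit stand, block 60 x 36 x 30 mm with four upright bits, 75 mm high in all, on the bench between the modules and the carrier. Origin centre of underside, x along its 60 mm. Bystander.
There are look-alikes about, which are no part of the job. Leave any green or yellow look-alike of the module alone.

How it is judged:
By the outcome, as a careful person would: the job done as asked, in the order asked, and still so for the second after the job is handed in, with the robot touching nothing.
It also fails if it takes over 62 s, if anything falls off the work surface, if the arm or the gripper's body presses on something with over 40 N, if the wrist force passes 120 N, or if a joint passes its speed limit or range.

### The arm

A 6-joint arm with a two-finger parallel gripper is mounted at the origin on the work surface. World frame = base frame: x ahead of the robot, y to its left, z up, the work surface at z = 0. Lengths are in m, angles in degrees, forces in N, time in s.
With the tool pointing down it reaches from about 0.425 to 0.925 m from the base axis. Payload 12.5 kg.
Tool frame: the origin (TCP) lies between the finger pads; the fingertips stand 11 mm ahead of it and the grasp point (between the pads) lies 8 mm behind it; z points along the fingers, y is the line along which they close (so a half turn about z gives the same grasp; the last joint's range is limited). The gripper opens to 85 mm and grips with 20 to 120 N. Pads are 22 mm wide; open, the fingers measure 114 mm over their backs; the gripper's body (76 mm by 85 mm) begins 54 mm behind the grasp point. The pads swing forward as they close: fully open they stand 13 mm farther back than shut.
Start: joints at [70.783, 28.126, 89.318, -0, 62.55, -6.05], TCP at [0.142, 0.609, 0.242] pointing down, gripper open.
Joint ranges: [-177.58, 177.58], [-47.91, 125.51], [2.72, 160], [-65.01, 245.01], [3.68, 167.84], [-153.87, 153.87]. Speed limits (degrees/s): [127.2, 127.2, 159.86, 180, 180, 180].

### API

Orientations are given as a 3x3 rotation matrix whose columns are the frame's x, y, z axes.
In Python, from rig import robot gives the robot as it stands.
- The arm moves only by the tool move_arm, never from a script. Its argument "steps" is a list of rows, each an object with "dp": the shift along the world's x, y, z in m, a list of three; "spin": the turn about the world's z in degrees; "fingers": the closure, from -1 (fully open) to 1 (shut). In form: [{"dp": [x, y, z], "spin": spin, "fingers": fingers}, ...]. A call has exactly 10 rows; each row is the pose to reach, as a shift and turn from the pose commanded when the call began; what a row does not reach only later rows make up. A row lasts 1/12 s, in which the tool goes at most 41.7 mm and 7.16 degrees, less where a joint would pass 70% of its speed; a pose out of reach is approached as far as the arm can. A call with a gripper value outside its range is refused whole. The fingers move at their own pace and stop on an object; "grip_force" is the grip in N (left out, the last holds). Time passes only in rows, so rows that repeat a pose let the fingers close, or fill a call up. It gives the time, the measured TCP pose, the force, the opening and the grip force at its end, in the units of the state.
- robot.sense(): the state, without advancing time (a new reading comes with each control period).
- robot.capture(name): name is "side" or "top" or "wrist"; returns the picture (400x640x3 uint8, red, green, blue); there is no depth.
- robot.camera_info(name): a dict with "fx", "fy", "cx", "cy" (pixels), "R" (3x3) and "t" (3): a world point X has camera coordinates R X + t. Camera axes: x right, y down, z forward; pixel columns grow to the right and rows downward; lengths in m; the calibration is good to about 2 mm. A picture is of the moment at which its call begins: read the wrist's pose just before it. camera_info takes no time and is no camera call; for the wrist camera it gives the pose at the moment of the call.
- robot.job_done(): hands the job in; it is judged then, once.
The state is a dict: "t": time; "joint_pos": joint angles; "qvel": joint speeds; "joint_efforts": joint torques, N m; "position": TCP position; "ee_rot": TCP orientation; "wrist_force": force on the tool from outside, world axes, zero at the start; "wrist_torque": the same for the moment, N m; "width": finger opening in m; "grasp_force": force on a finger pad.
Only numpy, scipy, OpenCV 4.12 (cv2) and the standard library are available. Lean on these libraries where they do the work, as an engineer would, in place of code of your own. Each camera call takes 0.05 s, during which the arm holds its last target. There are 200 camera calls.

## Working session

There is one attempt and no reset: what is moved stays moved. The work goes in short steps, Python scripts to look and compute and a tool call to move; the robot and the scene stay as the last step left them, time stands still between calls to the robot, and variables do not carry over. Pictures are saved under pics/ and viewed, at most 10 in all, crops included, and the job is handed in when it is done.

Besides the shell and the picture viewer there is one more tool, called after ">>>" in YAML: its name, and indented under it one key for each argument. move_arm: Moves the arm, as the interface text tells. Its arguments: {"type":"object","properties":{"steps":{"type":"array"},"grip_force":{"type":"number"}},"required":["steps"]}

```bash
mkdir -p pics; ls
python3 - <<'E'
from rig import robot
import cv2,numpy as np
for n in("top","side"):
    im=robot.capture(n); cv2.imwrite(f"pics/{n}0.png",im[:,:,::-1]); c=robot.camera_info(n)
    R=np.array(c["R"]);t=np.array(c["t"]); print(n,c["fx"],c["fy"],c["cx"],c["cy"],(-R.T@t).round(3),R.round(2).tolist())
s=robot.sense(); print(s["t"],s["position"],s["ee_rot"],s["width"],s["wrist_force"])
E
```

```text
pics
top 511.27658698709456 511.27658698709456 321.4116726499876 204.5596436213079 [ 0.254 -0.004  1.386] [[0.01, -1.0, 0.0], [-0.98, -0.01, -0.2], [0.2, 0.0, -0.98]]
side 514.7474272356341 514.7474272356341 331.44960450753354 199.29394233396766 [ 0.259 -1.15   1.182] [[0.97, -0.25, -0.01], [-0.17, -0.66, -0.73], [0.18, 0.71, -0.68]]
0.1 [0.14225603 0.60840239 0.24179654] [[-9.73711895e-01  2.27782852e-01 -3.43301287e-04]
 [ 2.27783077e-01  9.73711463e-01 -9.25469965e-04]
 [ 1.23470211e-04 -9.79339337e-04 -9.99999513e-01]] 0.0852847627331787 [ 0.6771848  -0.3103945  -0.51526592]
```

View pics/top0.png

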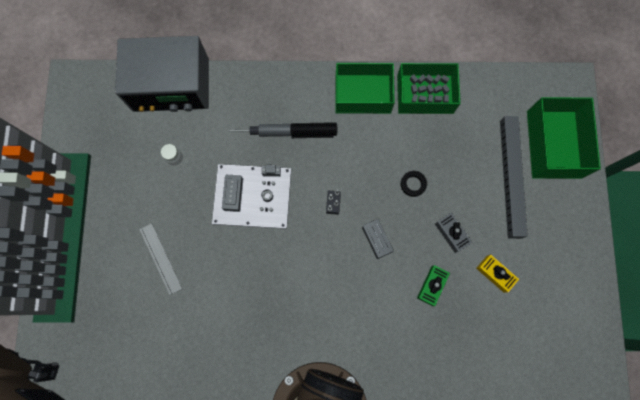

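View pics/side0.png

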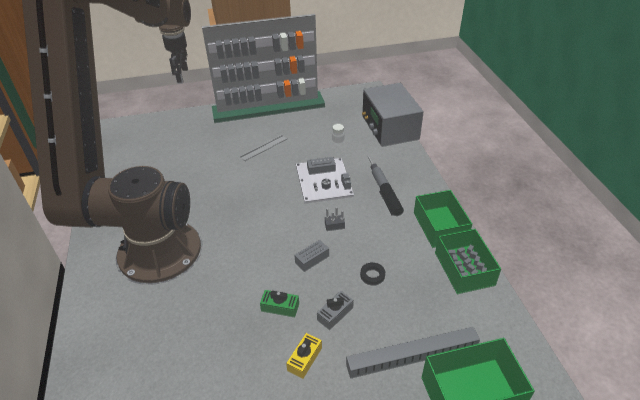

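The top view shows the grey module with its black knob at about (453,232) and the carrier at (252,196), with the free station's collar at (267,196) and the terminal at (270,170). The side view agrees: module at (336,308), carrier at (325,180). Next I'll compute rough positions.

```bash
cat > h.py <<'E'
import numpy as np,cv2
from rig import robot
def ray(c,uv):
    R=np.array(c["R"]);t=np.array(c["t"])
    d=np.array([(uv[0]-c["cx"])/c["fx"],(uv[1]-c["cy"])/c["fy"],1.])
    return -R.T@t, R.T@d
def onz(c,uv,z):
    o,d=ray(c,uv); return o+d*(z-o[2])/d[2]
def proj(c,X):
    p=np.array(c["R"])@np.array(X)+np.array(c["t"]); return np.array([c["fx"]*p[0]/p[2]+c["cx"],c["fy"]*p[1]/p[2]+c["cy"]])
def tri(c1,a,c2,b):
    o1,d1=ray(c1,a);o2,d2=ray(c2,b)
    s=np.linalg.lstsq(np.stack([d1,-d2],1),o2-o1,rcond=None)[0]
    p,q=o1+d1*s[0],o2+d2*s[1]; return (p+q)/2,np.linalg.norm(p-q)
E
python3 - <<'E'
from h import *
c=robot.camera_info("top")
for n,uv,z in[("mod",(454,232),.04),("collar",(267,196),.034),("p1",(218,164),.012),("p2",(291,167),.012),("p3",(288,228),.012),("p4",(212,224),.012),("stand",(334,202),.03),("blank",(377,239),.04)]:
    print(n,onz(c,uv,z).round(3))
w=robot.camera_info("wrist");s=robot.sense();R=np.array(s["ee_rot"])
Rw=np.array(w["R"]);cam=-Rw.T@np.array(w["t"])
print(w["fx"],"cam in tool",(R.T@(cam-s["position"])).round(3),(R.T@Rw.T).round(3).tolist())
E
```

```text
mod [ 0.46  -0.356  0.04 ]
collar [0.557 0.145 0.034]
p1 [0.652 0.286 0.012]
p2 [0.645 0.083 0.012]
p3 [0.473 0.088 0.012]
p4 [0.483 0.295 0.012]
stand [ 0.542 -0.037  0.03 ]
blank [ 0.44  -0.151  0.04 ]
278.4855280052219 cam in tool [ 0.069 -0.    -0.13 ] [[-0.001, -0.962, -0.274], [1.0, -0.001, 0.0], [-0.0, -0.274, 0.962]]
```

>>> move_arm:
  steps:
    - {"dp": [0.014, -0.016, -0.002], "spin": 0.5, "fingers": -1}
    - {"dp": [0.04, -0.045, -0.005], "spin": 1, "fingers": -1}
    - {"dp": [0.067, -0.075, -0.01], "spin": 2, "fingers": -1}
    - {"dp": [0.094, -0.105, -0.014], "spin": 3, "fingers": -1}
    - {"dp": [0.121, -0.135, -0.018], "spin": 4, "fingers": -1}
    - {"dp": [0.148, -0.165, -0.022], "spin": 5, "fingers": -1}
    - {"dp": [0.175, -0.195, -0.026], "spin": 6, "fingers": -1}
    - {"dp": [0.202, -0.225, -0.03], "spin": 7, "fingers": -1}
    - {"dp": [0.229, -0.255, -0.034], "spin": 8, "fingers": -1}
    - {"dp": [0.256, -0.285, -0.038], "spin": 9, "fingers": -1}

```text
t: 0.93
position: [0.3992, 0.3219, 0.2041]
ee_rot: [[-0.997, 0.072, -0.0], [0.072, 0.997, -0.0], [0.0, -0.0, -1.0]]
wrist_force: [0.4, 0.0, -0.6]
width: 0.0853
grasp_force: 0.0
```

>>> move_arm:
  steps:
    - {"dp": [0.027, -0.03, -0.004], "spin": 0.5, "fingers": -1}
    - {"dp": [0.054, -0.06, -0.008], "spin": 1, "fingers": -1}
    - {"dp": [0.081, -0.09, -0.012], "spin": 1.8, "fingers": -1}
    - {"dp": [0.108, -0.12, -0.016], "spin": 1.8, "fingers": -1}
    - {"dp": [0.135, -0.15, -0.02], "spin": 1.8, "fingers": -1}
    - {"dp": [0.15, -0.17, -0.022], "spin": 1.8, "fingers": -1}
    - {"dp": [0.157, -0.179, -0.024], "spin": 1.8, "fingers": -1}
    - {"dp": [0.159, -0.179, -0.024], "spin": 1.8, "fingers": -1}
    - {"dp": [0.159, -0.179, -0.024], "spin": 1.8, "fingers": -1}
    - {"dp": [0.159, -0.179, -0.024], "spin": 1.8, "fingers": -1}

```text
t: 1.77
position: [0.5565, 0.1457, 0.1803]
ee_rot: [[-0.999, 0.04, -0.001], [0.04, 0.999, 0.0], [0.001, 0.0, -1.0]]
wrist_force: [0.3, -0.4, -0.8]
width: 0.0855
grasp_force: 0.0
```

```bash
cat > snap.py <<'E'
import sys,json
from h import *
n=sys.argv[1]
c=robot.camera_info("wrist");im=robot.capture("wrist");cv2.imwrite(f"pics/{n}.png",im[:,:,::-1])
s=robot.sense()
json.dump(dict({k:np.array(v).tolist() for k,v in c.items()},pos=list(map(float,s["position"])),rot=np.array(s["ee_rot"]).tolist()),open(n+".json","w"))
R=np.array(s["ee_rot"]);print(s["t"],np.round(s["position"],4),"yaw",np.degrees(np.arctan2(R[1,0],R[0,0])).round(2),"j",np.round(s["joint_pos"],1),"w",s["width"],"F",np.round(s["wrist_force"],1))
E
python3 snap.py st1
```

```text
1.8167 [0.5565 0.1459 0.1805] yaw 177.72 j [  8.1  28.1 100.4   0.   51.5 -79.6] w 0.08512913486543328 F [-0.4 -0.1  0.2]
```

View pics/st1.png

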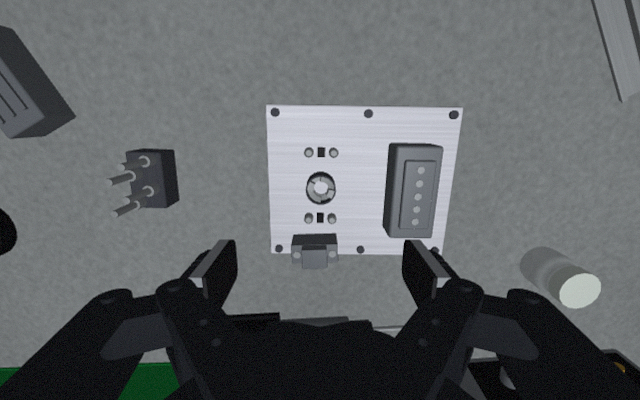

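The wrist view shows the free station: catches at about (321,152) and (320,218), studs beside them, collar at (321,187), terminal at (315,250) and neighbour block at (415,190). I'll measure these.

```bash
cat > station.py <<'E'
import sys,json
from h import *
n=sys.argv[1];c=json.load(open(n+".json"));g=cv2.cvtColor(cv2.imread(f"pics/{n}.png"),cv2.COLOR_BGR2GRAY)
h=int(sys.argv[2]) if len(sys.argv)>2 else 0
T=(g>150).astype(np.uint8)
k,l,st,_=cv2.connectedComponentsWithStats(T);i=1+np.argmax(st[1:,4]);pl=(l==i).astype(np.uint8)
cn=max(cv2.findContours(pl,0,2)[0],key=cv2.contourArea)
hull=cv2.convexHull(cn)
q=cv2.approxPolyDP(hull,12,True)[:,0].astype(float)
P=np.array([onz(c,u,.012)[:2] for u in q]);print("plate",P.round(4).tolist(),[round(float(np.linalg.norm(P[j]-P[j-1])),4) for j in range(len(P))])
# holes in plate
m=np.zeros_like(pl);cv2.drawContours(m,[hull],-1,1,-1)
D=((g<60)&(m>0)).astype(np.uint8)
k,l,st,ce=cv2.connectedComponentsWithStats(D)
for j in range(1,k):
    if st[j,4]>=12:print("dark",ce[j].round(1),st[j,4],onz(c,ce[j],.012).round(4)[:2],onz(c,ce[j],.018).round(4)[:2])
E
python3 station.py st1
python3 - <<'E'
import cv2
im=cv2.imread("pics/st1.png");cv2.imwrite("pics/st1c.png",cv2.resize(im[135:270,260:400],None,fx=4,fy=4,interpolation=cv2.INTER_CUBIC))
E
```

```text
plate [[0.4747, 0.0948], [0.4858, 0.2949], [0.6509, 0.2864], [0.64, 0.0853]] [0.1656, 0.2004, 0.1653, 0.2014]
dark [450.8 115.7] 12 [0.4929 0.284 ] [0.4928 0.2813]
dark [392.  181.5] 679 [0.5602 0.2256] [0.5587 0.2241]
dark [320.5 152. ] 54 [0.5247 0.1484] [0.5239 0.1484]
dark [320.4 176.2] 91 [0.551  0.1473] [0.5497 0.1473]
dark [319.2 200.3] 52 [0.5784 0.1448] [0.5766 0.1449]
dark [319.5 217. ] 54 [0.5983 0.1444] [0.5961 0.1444]
dark [313.7 240.6] 531 [0.6274 0.1364] [0.6246 0.1367]
dark [409.8 248.4] 179 [0.642  0.2491] [0.6389 0.2471]
dark [433.2 251.4] 40 [0.6472 0.2768] [0.6439 0.2742]
```

View pics/st1c.png

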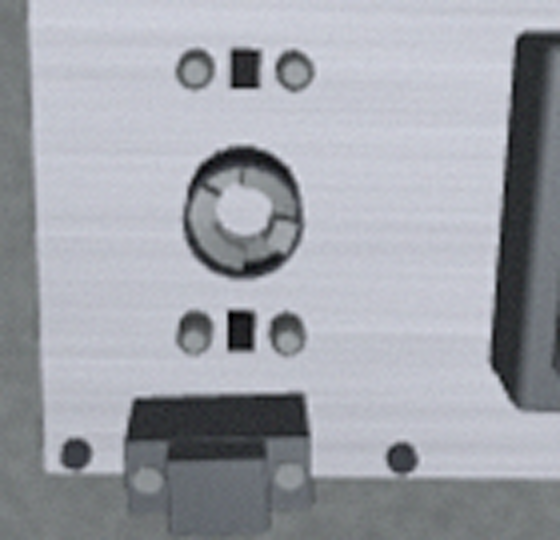

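The crop shows the catches clearly. The plate's geometry and the catches agree: station at about (0.5604, 0.1464), yaw −3.1°. Now to the module.

>>> move_arm:
  steps:
    - {"dp": [-0.002, -0.01, 0.001], "spin": -4, "fingers": -1}
    - {"dp": [-0.006, -0.035, 0.003], "spin": -11, "fingers": -1}
    - {"dp": [-0.011, -0.062, 0.005], "spin": -18, "fingers": -1}
    - {"dp": [-0.016, -0.09, 0.007], "spin": -25, "fingers": -1}
    - {"dp": [-0.021, -0.118, 0.009], "spin": -32, "fingers": -1}
    - {"dp": [-0.026, -0.146, 0.011], "spin": -39, "fingers": -1}
    - {"dp": [-0.031, -0.174, 0.013], "spin": -46, "fingers": -1}
    - {"dp": [-0.036, -0.202, 0.015], "spin": -53, "fingers": -1}
    - {"dp": [-0.041, -0.23, 0.017], "spin": -60, "fingers": -1}
    - {"dp": [-0.046, -0.258, 0.019], "spin": -67, "fingers": -1}

```text
t: 2.65
position: [0.5108, -0.1132, 0.1999]
ee_rot: [[-0.349, 0.937, 0.001], [0.937, 0.349, -0.0], [-0.0, 0.001, -1.0]]
wrist_force: [0.2, -0.3, -0.0]
width: 0.0855
grasp_force: 0.0
```

>>> move_arm:
  steps:
    - {"dp": [-0.005, -0.028, 0.001], "spin": -7, "fingers": -1}
    - {"dp": [-0.01, -0.056, 0.002], "spin": -14, "fingers": -1}
    - {"dp": [-0.016, -0.084, 0.003], "spin": -21, "fingers": -1}
    - {"dp": [-0.022, -0.112, 0.004], "spin": -28, "fingers": -1}
    - {"dp": [-0.028, -0.14, 0.005], "spin": -35, "fingers": -1}
    - {"dp": [-0.034, -0.168, 0.006], "spin": -42, "fingers": -1}
    - {"dp": [-0.04, -0.196, 0.006], "spin": -49, "fingers": -1}
    - {"dp": [-0.046, -0.22, 0.007], "spin": -56, "fingers": -1}
    - {"dp": [-0.05, -0.24, 0.007], "spin": -63, "fingers": -1}
    - {"dp": [-0.05, -0.244, 0.007], "spin": -70, "fingers": -1}

```text
t: 3.48
position: [0.4612, -0.3588, 0.2066]
ee_rot: [[0.763, 0.646, 0.001], [0.646, -0.763, -0.001], [-0.0, 0.001, -1.0]]
wrist_force: [-0.5, 0.0, -0.7]
width: 0.0857
grasp_force: 0.0
```

```bash
python3 snap.py mo1
```

```text
3.5333 [ 0.4614 -0.3582  0.2065] yaw 39.76 j [-44.3  27.   97.6  -0.   55.4   5.9] w 0.08547033821631514 F [-1.   0.4 -0.6]
```

View pics/mo1.png

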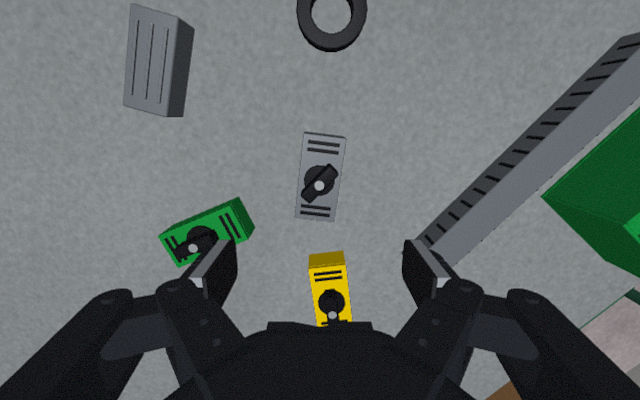

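The grey module is at about (320,177), its top face spanning (305,132) to (346,137) down to (296,220) to (334,222), with the bar lying obliquely. The yellow and green look-alikes are nearby but clear of the fingers' closing line. Now its corners.

Run:
```python
from h import *
import json
n="mo1";c=json.load(open(n+".json"));im=cv2.imread(f"pics/{n}.png");g=cv2.cvtColor(im,cv2.COLOR_BGR2GRAY)
print(g[150,290:356].tolist());print(g[125:230,315].tolist())
```

```text
[137, 136, 136, 137, 134, 132, 135, 142, 141, 140, 129, 111, 127, 137, 139, 138, 123, 78, 48, 35, 37, 34, 34, 40, 42, 36, 41, 38, 38, 43, 39, 40, 40, 34, 34, 43, 53, 48, 59, 78, 75, 75, 93, 90, 99, 101, 115, 121, 128, 135, 135, 129, 134, 127, 116, 133, 136, 137, 141, 142, 140, 137, 136, 139, 135, 133]
[136, 134, 133, 136, 135, 139, 142, 107, 68, 73, 126, 144, 140, 140, 143, 104, 50, 42, 36, 111, 141, 139, 130, 83, 40, 36, 52, 122, 139, 137, 131, 132, 130, 134, 134, 130, 130, 130, 128, 134, 95, 37, 35, 39, 39, 35, 38, 42, 40, 43, 33, 25, 21, 16, 19, 22, 51, 109, 162, 173, 170, 171, 142, 108, 61, 29, 31, 28, 29, 30, 28, 22, 32, 74, 112, 124, 118, 119, 118, 121, 84, 36, 24, 40, 105, 119, 121, 74, 26, 21, 60, 109, 118, 111, 137, 141, 142, 141, 139, 143, 141, 141, 139, 135, 138]
```

```bash
cat > mod.py <<'E'
from h import *
import json,sys
n=sys.argv[1];z=float(sys.argv[2]);c=json.load(open(n+".json"));im=cv2.imread(f"pics/{n}.png")
f=cv2.GaussianBlur(im.astype(np.float32),(0,0),.8)
print("bench",f[180,270],"mod",f[157,320],f[145,343])
m=((f[...,0]-f[...,1]>float(sys.argv[3]))).astype(np.uint8)
r=m[100:250,265:380]; o=np.zeros_like(m);o[100:250,265:380]=r
o=cv2.morphologyEx(o,cv2.MORPH_CLOSE,np.ones((7,7)))
o=cv2.morphologyEx(o,cv2.MORPH_OPEN,np.ones((5,5)))
cn=max(cv2.findContours(o,0,2)[0],key=cv2.contourArea)
W=np.array([onz(c,u,z)[:2] for u in cn[:,0].astype(float)])
R=np.array(c["rot"]);p=np.array(c["pos"])
a=cv2.minAreaRect(((W-p[:2])*1000).astype(np.float32));print("rect mm rel TCP",a, "world",np.array(a[0])/1000+p[:2])
v=im.copy();cv2.drawContours(v,[cn],-1,(0,0,255),1);cv2.imwrite(f"pics/{n}_m.png",cv2.resize(v[100:250,240:400],None,fx=4,fy=4,interpolation=cv2.INTER_NEAREST))
E
python3 mod.py mo1 .038 3
```

```text
bench [140.3179  139.57208 134.94182] mod [139.53624  131.8627   126.818146] [141.52983 134.97478 128.57002]
rect mm rel TCP ((2.082674026489258, 1.5097274780273438), (97.889404296875, 46.432254791259766), 33.434425354003906) world [ 0.4634998  -0.35669935]
```

View pics/mo1_m.png

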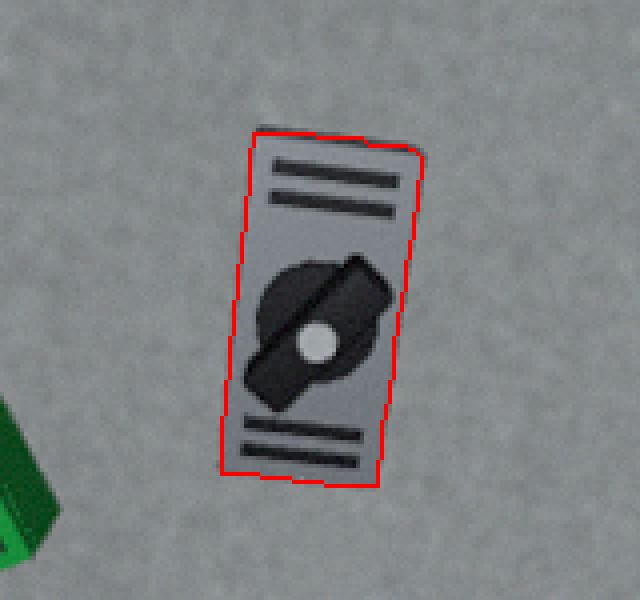

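The mask outlines the top face well (97.9 × 46.4 mm against 96 × 46), with the +x side face just showing as a sliver. I'll use the four slots as a cross-check.

Run:
```python
from h import *
import json
n="mo1";c=json.load(open(n+".json"));g=cv2.cvtColor(cv2.imread(f"pics/{n}.png"),cv2.COLOR_BGR2GRAY)
D=np.zeros_like(g);D[136:218,298:344]=(g[136:218,298:344]<80)
k,l,st,ce=cv2.connectedComponentsWithStats(D)
P=[]
for j in range(1,k):
    if 15<st[j,4]<150:
        W=onz(c,ce[j],.038);P.append(W[:2]);print(ce[j].round(1),st[j,4],W.round(4))
P=np.array(P)
if len(P)==4:
    print("mid",P.mean(0)); d=P[:2].mean(0)-P[2:].mean(0);print("len",np.linalg.norm(d),"yaw",np.degrees(np.arctan2(d[1],d[0])))
# bar direction at z .064, image line ends from the crop
a=onz(c,(240+375/4,100+278/4),.064);b=onz(c,(240+260/4,100+392/4),.064);d=a-b
print("bar",np.linalg.norm(d),np.degrees(np.arctan2(d[1],d[0])),((a+b)/2).round(4),"dot",onz(c,(240+316/4,100+342/4),.064).round(4))
```

```text
[336.9 136.4] 17 [ 0.5105 -0.3419  0.038 ]
[323.7 143.2] 103 [ 0.4962 -0.3358  0.038 ]
[322.7 150.6] 102 [ 0.4894 -0.3401  0.038 ]
[315.1 206.8] 100 [ 0.436  -0.3744  0.038 ]
[314.7 213.5] 97 [ 0.4295 -0.3792  0.038 ]
bar 0.041281936320181505 -4.238991561670527 [ 0.4639 -0.3567  0.064 ] dot [ 0.4626 -0.3576  0.064 ]
```

Module at about (0.463, −0.3572), yaw 33.0°, bar at about −4° so the knob is near 0.65 rad. Both values are inside the ranges given. Descending to grip.

>>> move_arm:
  steps:
    - {"dp": [0.001, 0.001, -0.01], "spin": -3, "fingers": -0.5}
    - {"dp": [0.0016, 0.001, -0.03], "spin": -6.8, "fingers": -0.5}
    - {"dp": [0.0016, 0.001, -0.06], "spin": -6.8, "fingers": -0.5}
    - {"dp": [0.0016, 0.001, -0.09], "spin": -6.8, "fingers": -0.5}
    - {"dp": [0.0016, 0.001, -0.12], "spin": -6.8, "fingers": -0.5}
    - {"dp": [0.0016, 0.001, -0.145], "spin": -6.8, "fingers": -0.5}
    - {"dp": [0.0016, 0.001, -0.165], "spin": -6.8, "fingers": -0.5}
    - {"dp": [0.0016, 0.001, -0.177], "spin": -6.8, "fingers": -0.5}
    - {"dp": [0.0016, 0.001, -0.1795], "spin": -6.8, "fingers": -0.5}
    - {"dp": [0.0016, 0.001, -0.1795], "spin": -6.8, "fingers": -0.5}

```text
t: 4.37
position: [0.4633, -0.3556, 0.0268]
ee_rot: [[0.829, 0.559, -0.0], [0.559, -0.829, 0.0], [-0.0, -0.001, -1.0]]
wrist_force: [-0.6, -0.4, 0.3]
width: 0.0644
grasp_force: 0.0
```

>>> move_arm:
  steps:
    - {"dp": [0, 0, 0], "spin": 0, "fingers": -0.3}
    - {"dp": [0, 0, 0], "spin": 0, "fingers": -0.2}
    - {"dp": [0, 0, 0], "spin": 0, "fingers": -0.1}
    - {"dp": [0, 0, 0], "spin": 0, "fingers": 0.0}
    - {"dp": [0, 0, 0], "spin": 0, "fingers": 0.2}
    - {"dp": [0, 0, 0], "spin": 0, "fingers": 1}
    - {"dp": [0, 0, 0], "spin": 0, "fingers": 1}
    - {"dp": [0, 0, 0], "spin": 0, "fingers": 1}
    - {"dp": [0, 0, 0], "spin": 0, "fingers": 1}
    - {"dp": [0, 0, 0], "spin": 0, "fingers": 1}
  grip_force: 80

```text
t: 5.2
position: [0.4634, -0.3568, 0.0285]
ee_rot: [[0.831, 0.557, 0.002], [0.557, -0.831, -0.002], [0.001, 0.002, -1.0]]
wrist_force: [-0.2, 1.7, 10.6]
width: 0.0442
grasp_force: 81.9
```

>>> move_arm:
  steps:
    - {"dp": [0, 0, 0.015], "spin": 0, "fingers": 1}
    - {"dp": [0, 0, 0.04], "spin": 0, "fingers": 1}
    - {"dp": [0, 0, 0.075], "spin": 0, "fingers": 1}
    - {"dp": [0.0, 0, 0.105], "spin": 4, "fingers": 1}
    - {"dp": [0.005, 0.01, 0.125], "spin": 11, "fingers": 1}
    - {"dp": [0.01, 0.035, 0.13], "spin": 18, "fingers": 1}
    - {"dp": [0.015, 0.065, 0.13], "spin": 25, "fingers": 1}
    - {"dp": [0.02, 0.095, 0.13], "spin": 32, "fingers": 1}
    - {"dp": [0.025, 0.125, 0.13], "spin": 39, "fingers": 1}
    - {"dp": [0.03, 0.155, 0.13], "spin": 46, "fingers": 1}

```text
t: 6.03
position: [0.4926, -0.2, 0.1571]
ee_rot: [[0.171, 0.985, -0.0], [0.985, -0.171, 0.0], [0.0, -0.0, -1.0]]
wrist_force: [1.4, 0.6, -4.2]
width: 0.0443
grasp_force: 84.1
```

>>> move_arm:
  steps:
    - {"dp": [0.006, 0.03, 0], "spin": 7, "fingers": 1}
    - {"dp": [0.012, 0.06, 0], "spin": 14, "fingers": 1}
    - {"dp": [0.018, 0.09, 0], "spin": 21, "fingers": 1}
    - {"dp": [0.024, 0.12, 0], "spin": 28, "fingers": 1}
    - {"dp": [0.03, 0.15, 0], "spin": 35, "fingers": 1}
    - {"dp": [0.036, 0.18, 0], "spin": 42, "fingers": 1}
    - {"dp": [0.042, 0.21, 0], "spin": 49, "fingers": 1}
    - {"dp": [0.048, 0.24, 0], "spin": 56, "fingers": 1}
    - {"dp": [0.054, 0.27, 0], "spin": 63, "fingers": 1}
    - {"dp": [0.06, 0.3, 0], "spin": 70, "fingers": 1}

```text
t: 6.87
position: [0.5527, 0.1001, 0.157]
ee_rot: [[-0.868, 0.497, -0.0], [0.497, 0.868, 0.0], [0.0, -0.0, -1.0]]
wrist_force: [0.8, -1.0, -5.4]
width: 0.0441
grasp_force: 84.1
```

>>> move_arm:
  steps:
    - {"dp": [0.003, 0.025, 0], "spin": 7, "fingers": 1}
    - {"dp": [0.005, 0.042, 0], "spin": 14, "fingers": 1}
    - {"dp": [0.006, 0.048, 0], "spin": 20, "fingers": 1}
    - {"dp": [0.006, 0.048, 0], "spin": 25, "fingers": 1}
    - {"dp": [0.006, 0.048, 0], "spin": 26.9, "fingers": 1}
    - {"dp": [0.006, 0.048, 0], "spin": 26.9, "fingers": 1}
    - {"dp": [0.006, 0.048, 0], "spin": 26.9, "fingers": 1}
    - {"dp": [0.006, 0.048, 0], "spin": 26.9, "fingers": 1}
    - {"dp": [0.006, 0.048, 0], "spin": 26.9, "fingers": 1}
    - {"dp": [0.006, 0.048, 0], "spin": 26.9, "fingers": 1}

```text
t: 7.7
position: [0.5589, 0.1464, 0.1569]
ee_rot: [[-0.998, 0.058, -0.0], [0.058, 0.998, 0.0], [0.0, 0.0, -1.0]]
wrist_force: [0.4, 0.6, -4.3]
width: 0.0446
grasp_force: 84.0
```

```bash
python3 snap.py hold1
```

```text
7.75 [0.5589 0.1464 0.1569] yaw 176.69 j [  8.1  30.  101.3   0.   48.7 -78.6] w 0.044483653665452955 F [ 0.6  0.5 -4.7]
```

View pics/hold1.png

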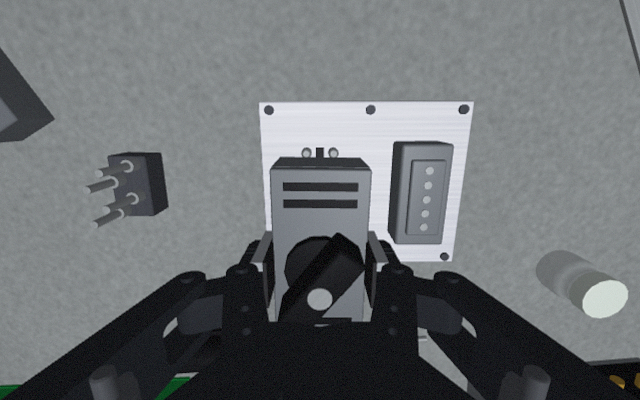

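The module is held square between the pads: slots at (320,187) and (320,203), catch visible at (320,153). I'll measure the held module in the tool frame and re-measure the plate's y from here.

Run:
```python
from h import *
import json
R0=None
for n,z,box in(("hold1",.1665,(180,210,276,364)),("mo1",.038,(136,156,306,344))):
    c=json.load(open(n+".json"));g=cv2.cvtColor(cv2.imread(f"pics/{n}.png"),cv2.COLOR_BGR2GRAY)
    r0,r1,a,b=box;D=np.zeros_like(g);D[r0:r1,a:b]=g[r0:r1,a:b]<80
    k,l,st,ce=cv2.connectedComponentsWithStats(D)
    Rw=np.array(c["R"]);cam=-Rw.T@np.array(c["t"])
    # tool axes from the camera rotation itself (nominal mounting)
    R=np.array(c["rot"])
    for j in range(1,k):
        if st[j,4]>60:
            W=onz(c,ce[j],z);ys=[(R.T@(onz(c,(st[j,0]+e,ce[j][1]),z)-c["pos"]))[1] for e in(0,st[j,2])]
            print(n,ce[j].round(1),st[j,:4],"tool",(R.T@(W-c["pos"])).round(4),"len",round(ys[1]-ys[0],4))
c=json.load(open("hold1.json"));g=cv2.cvtColor(cv2.imread("pics/hold1.png"),cv2.COLOR_BGR2GRAY)
print("cx",c["cx"],c["cy"])
# catch & studs in hold1
print(g[153,295:345].tolist())
# block edges at rows 180,195
for r in(176,195,212): print(r,g[r,262:282].tolist(),g[r,358:380].tolist())
```

```text
hold1 [320.1 186.5] [283 182  75  10] tool [ 0.0389  0.0003 -0.0096] len 0.0334
hold1 [319.6 203.5] [283 200  74   8] tool [ 0.0309  0.0001 -0.0096] len 0.0335
mo1 [323.7 143.2] [308 140  32   7] tool [0.041  0.0049 0.1685] len 0.0339
mo1 [322.7 150.6] [307 148  32   7] tool [0.0331 0.0038 0.1685] len 0.0341
cx 319.2061621198888 194.86617782443108
[219, 219, 220, 219, 221, 209, 142, 106, 159, 186, 177, 177, 178, 180, 145, 107, 157, 225, 221, 222, 198, 44, 46, 49, 47, 55, 52, 46, 105, 200, 221, 221, 207, 129, 94, 138, 189, 178, 172, 175, 181, 171, 105, 143, 225, 223, 222, 220, 219, 221]
176 [152, 197, 218, 218, 219, 220, 220, 196, 96, 122, 132, 131, 128, 132, 130, 133, 130, 132, 128, 132] [148, 144, 147, 144, 146, 147, 146, 148, 149, 148, 151, 145, 127, 146, 228, 223, 222, 222, 222, 221, 221, 219]
195 [133, 146, 189, 215, 215, 217, 216, 208, 153, 102, 129, 127, 127, 126, 126, 125, 130, 127, 130, 128] [141, 148, 143, 147, 145, 144, 143, 143, 147, 146, 140, 124, 155, 221, 216, 215, 216, 214, 214, 215, 216, 215]
212 [142, 137, 147, 180, 215, 214, 217, 215, 198, 120, 109, 129, 128, 125, 128, 126, 124, 127, 124, 126] [142, 140, 144, 141, 143, 143, 140, 142, 137, 135, 114, 158, 224, 221, 220, 218, 219, 220, 219, 220, 221, 221]
```

The y bias is only about 0.2 mm, and the module's centre sits about 0.8 mm off in tool x. So the TCP target is (0.5596, 0.1464), and home should be at TCP z of about 0.0405. Descending in stages.

>>> move_arm:
  steps:
    - {"dp": [0.0007, 0, -0.008], "spin": 0.1, "fingers": 1}
    - {"dp": [0.0007, 0, -0.023], "spin": 0.1, "fingers": 1}
    - {"dp": [0.0007, 0, -0.04], "spin": 0.1, "fingers": 1}
    - {"dp": [0.0007, 0, -0.057], "spin": 0.1, "fingers": 1}
    - {"dp": [0.0007, 0, -0.072], "spin": 0.1, "fingers": 1}
    - {"dp": [0.0007, 0, -0.084], "spin": 0.1, "fingers": 1}
    - {"dp": [0.0007, 0, -0.092], "spin": 0.1, "fingers": 1}
    - {"dp": [0.0007, 0, -0.097], "spin": 0.1, "fingers": 1}
    - {"dp": [0.0007, 0, -0.1], "spin": 0.1, "fingers": 1}
    - {"dp": [0.0007, 0, -0.102], "spin": 0.1, "fingers": 1}

```text
t: 8.58
position: [0.5598, 0.1466, 0.0548]
ee_rot: [[-0.998, 0.055, 0.0], [0.055, 0.998, 0.0], [-0.0, 0.0, -1.0]]
wrist_force: [-0.1, 0.8, -4.8]
width: 0.0442
grasp_force: 84.0
```

>>> move_arm:
  steps:
    - {"dp": [0, 0, -0.0005], "spin": 0, "fingers": 1}
    - {"dp": [0, 0, -0.001], "spin": 0, "fingers": 1}
    - {"dp": [0, 0, -0.0015], "spin": 0, "fingers": 1}
    - {"dp": [0, 0, -0.002], "spin": 0, "fingers": 1}
    - {"dp": [0, 0, -0.0025], "spin": 0, "fingers": 1}
    - {"dp": [0, 0, -0.003], "spin": 0, "fingers": 1}
    - {"dp": [0, 0, -0.0035], "spin": 0, "fingers": 1}
    - {"dp": [0, 0, -0.004], "spin": 0, "fingers": 1}
    - {"dp": [0, 0, -0.0045], "spin": 0, "fingers": 1}
    - {"dp": [0, 0, -0.005], "spin": 0, "fingers": 1}

```text
t: 9.42
position: [0.5597, 0.1466, 0.0499]
ee_rot: [[-0.998, 0.055, 0.0], [0.055, 0.998, 0.0], [-0.0, 0.0, -1.0]]
wrist_force: [0.1, -0.0, -2.9]
width: 0.0444
grasp_force: 84.1
```

The module has entered the studs with no side force. Continuing down onto the catches.

>>> move_arm:
  steps:
    - {"dp": [0, 0, -0.001], "spin": 0, "fingers": 1}
    - {"dp": [0, 0, -0.002], "spin": 0, "fingers": 1}
    - {"dp": [0, 0, -0.003], "spin": 0, "fingers": 1}
    - {"dp": [0, 0, -0.004], "spin": 0, "fingers": 1}
    - {"dp": [0, 0, -0.005], "spin": 0, "fingers": 1}
    - {"dp": [0, 0, -0.006], "spin": 0, "fingers": 1}
    - {"dp": [0, 0, -0.007], "spin": 0, "fingers": 1}
    - {"dp": [0, 0, -0.008], "spin": 0, "fingers": 1}
    - {"dp": [0, 0, -0.009], "spin": 0, "fingers": 1}
    - {"dp": [0, 0, -0.0095], "spin": 0, "fingers": 1}

```text
t: 10.25
position: [0.5597, 0.1466, 0.0406]
ee_rot: [[-0.998, 0.055, 0.0], [0.055, 0.998, 0.0], [-0.0, 0.0, -1.0]]
wrist_force: [-2.1, -0.5, 5.5]
width: 0.044
grasp_force: 85.0
```

>>> move_arm:
  steps:
    - {"dp": [0, 0, -0.0005], "spin": 0, "fingers": 1}
    - {"dp": [0, 0, -0.001], "spin": 0, "fingers": 1}
    - {"dp": [0, 0, -0.0015], "spin": 0, "fingers": 1}
    - {"dp": [0, 0, -0.002], "spin": 0, "fingers": 1}
    - {"dp": [0, 0, -0.0025], "spin": 0, "fingers": 1}
    - {"dp": [0, 0, -0.003], "spin": 0, "fingers": 1}
    - {"dp": [0, 0, -0.003], "spin": 0, "fingers": 1}
    - {"dp": [0, 0, -0.003], "spin": 0, "fingers": 1}
    - {"dp": [0, 0, -0.003], "spin": 0, "fingers": 1}
    - {"dp": [0, 0, -0.003], "spin": 0, "fingers": 1}

```text
t: 11.08
position: [0.5598, 0.1466, 0.0404]
ee_rot: [[-0.998, 0.055, 0.002], [0.055, 0.998, 0.0], [-0.002, 0.0, -1.0]]
wrist_force: [-12.6, -3.9, 39.7]
width: 0.0442
grasp_force: 89.4
```

TCP stays at 0.0404 m while force rises to about 40 N, so the module is home. Releasing and rising.

>>> move_arm:
  steps:
    - {"dp": [0, 0, 0.002], "spin": 0, "fingers": 1}
    - {"dp": [0, 0, 0.003], "spin": 0, "fingers": 0}
    - {"dp": [0, 0, 0.003], "spin": 0, "fingers": -0.3}
    - {"dp": [0, 0, 0.003], "spin": 0, "fingers": -0.5}
    - {"dp": [0, 0, 0.003], "spin": 0, "fingers": -0.5}
    - {"dp": [0, 0, 0.015], "spin": 0, "fingers": -0.5}
    - {"dp": [0, 0, 0.045], "spin": 0, "fingers": -0.5}
    - {"dp": [0, 0, 0.08], "spin": 0, "fingers": -0.5}
    - {"dp": [0, 0, 0.115], "spin": 0, "fingers": -0.5}
    - {"dp": [0, 0, 0.143], "spin": 0, "fingers": -0.5}

```text
t: 11.92
position: [0.5598, 0.1466, 0.1835]
ee_rot: [[-0.998, 0.055, 0.002], [0.055, 0.998, 0.0], [-0.002, 0.0, -1.0]]
wrist_force: [0.9, -0.0, 0.3]
width: 0.0642
grasp_force: 0.0
```

```bash
python3 - <<'E'
from h import *
robot.capture("wrist");robot.capture("wrist")
E
python3 snap.py kn1; python3 -c "
import cv2
im=cv2.imread('pics/kn1.png');cv2.imwrite('pics/kn1c.png',cv2.resize(im[100:300,220:440],None,fx=3,fy=3,interpolation=cv2.INTER_CUBIC))"
```

```text
12.0667 [0.5604 0.1467 0.1831] yaw 176.84 j [  8.1  28.1  99.8   0.   51.8 -78.7] w 0.06416344259892116 F [-0.3 -0.1 -1.3]
```

View pics/kn1c.png

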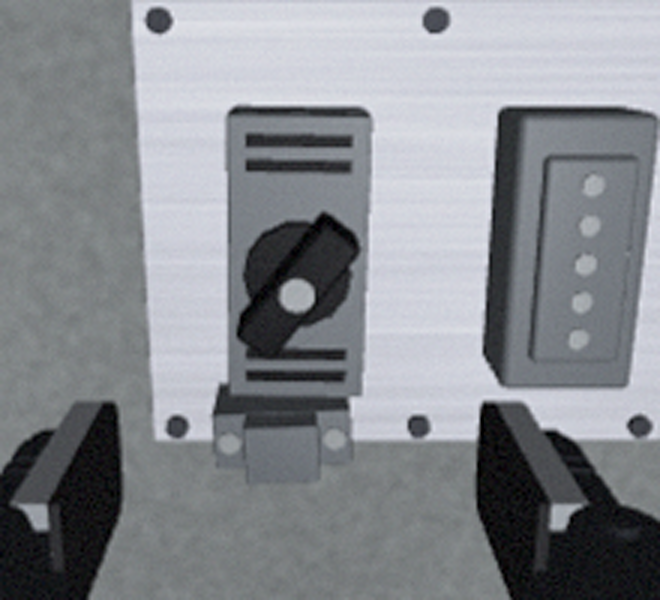

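The module is seated and square. The bar runs from about (334,177) to (304,214) in full-image pixels. Now its heading.

Run:
```python
from h import *
import json
c=json.load(open("kn1.json"))
f=lambda u,v:(220+u/3,100+v/3)
for z in(.0755,.0855):
    A=[onz(c,f(*p),z)[:2] for p in((328,213),(358,247),(240,330),(262,355))]
    a=(A[0]+A[1])/2;b=(A[2]+A[3])/2;d=a-b
    e1=A[0]-A[2];e2=A[1]-A[3]
    an=lambda v:round(float(np.degrees(np.arctan2(v[1],v[0]))),1)
    print(z,"len",np.linalg.norm(d).round(4),"thick",np.linalg.norm(A[0]-A[1]).round(4),"ang",an(d),an(e1),an(e2),"mid",((a+b)/2).round(4),"dot",onz(c,f(297,297),z).round(4))
for y in (140,165,354,376):print(y,onz(c,f(298,y),.05).round(4))
print(onz(c,f(298.5,152.5),.05),onz(c,f(296,365),.05))
```

```text
0.0755 len 0.0446 thick 0.0136 ang 138.7 140.7 136.6 mid [0.5621 0.1466] dot [0.5651 0.1467 0.0755]
0.0855 len 0.0427 thick 0.013 ang 138.7 140.7 136.6 mid [0.5591 0.1467] dot [0.562  0.1468 0.0855]
140 [0.5214 0.1495 0.05  ]
165 [0.5292 0.149  0.05  ]
354 [0.5932 0.1455 0.05  ]
376 [0.6012 0.145  0.05  ]
[0.52529049 0.14939909 0.05      ] [0.59712514 0.14455537 0.05      ]
```

Bar heading is about 138.7°, giving a knob angle of about 0.67 rad, which matches the earlier estimate. Moving down over the bar with the fingers open 40 mm, then closing to 16 mm as a spanner.

>>> move_arm:
  steps:
    - {"dp": [0, 0, -0.008], "spin": -6, "fingers": 0.06}
    - {"dp": [0, 0, -0.02], "spin": -13, "fingers": 0.06}
    - {"dp": [0, 0, -0.035], "spin": -20, "fingers": 0.06}
    - {"dp": [0, 0, -0.05], "spin": -27, "fingers": 0.06}
    - {"dp": [0, 0, -0.063], "spin": -33, "fingers": 0.06}
    - {"dp": [0, 0, -0.076], "spin": -37, "fingers": 0.06}
    - {"dp": [0, 0, -0.086], "spin": -38, "fingers": 0.06}
    - {"dp": [0, 0, -0.093], "spin": -38, "fingers": 0.06}
    - {"dp": [0, 0, -0.098], "spin": -38, "fingers": 0.06}
    - {"dp": [0, 0, -0.1], "spin": -38, "fingers": 0.06}

```text
t: 12.9
position: [0.5594, 0.1466, 0.0795]
ee_rot: [[-0.754, 0.657, -0.001], [0.657, 0.754, -0.0], [0.001, -0.001, -1.0]]
wrist_force: [-1.2, -0.2, -0.6]
width: 0.0406
grasp_force: 0.0
```

>>> move_arm:
  steps:
    - {"dp": [0, 0, 0], "spin": 0, "fingers": 0.3}
    - {"dp": [0, 0, 0], "spin": 0, "fingers": 0.5}
    - {"dp": [0, 0, 0], "spin": 0, "fingers": 0.62}
    - {"dp": [0, 0, 0], "spin": 0, "fingers": 0.62}
    - {"dp": [0, 0, 0], "spin": 0, "fingers": 0.62}
    - {"dp": [0, 0, 0], "spin": 0, "fingers": 0.62}
    - {"dp": [0, 0, 0], "spin": 3, "fingers": 0.62}
    - {"dp": [0, 0, 0], "spin": 6, "fingers": 0.62}
    - {"dp": [0, 0, 0], "spin": 9, "fingers": 0.62}
    - {"dp": [0, 0, 0], "spin": 12, "fingers": 0.62}
  grip_force: 20

```text
t: 13.73
position: [0.5601, 0.1467, 0.0806]
ee_rot: [[-0.874, 0.485, 0.001], [0.485, 0.874, 0.0], [-0.001, 0.001, -1.0]]
wrist_force: [1.0, 0.6, 0.7]
width: 0.0163
grasp_force: 0.7
```

```bash
cat > st.py <<'E'
from h import *
s=robot.sense();R=np.array(s["ee_rot"])
print(s["t"],np.round(s["position"],4),"yaw",np.degrees(np.arctan2(R[1,0],R[0,0])).round(2),"j6",round(s["joint_pos"][5],1),"w",round(s["width"],4),"gf",round(s["grasp_force"],1),"F",np.round(s["wrist_force"],1),"M",np.round(s["wrist_torque"],2))
E
python3 st.py
```

```text
13.7333 [0.5601 0.1467 0.0806] yaw 150.98 j6 -52.9 w 0.0163 gf 0.7 F [1.  0.6 0.7] M [ 0.16 -0.21 -0.02]
```

>>> move_arm:
  steps:
    - {"dp": [0.0006, 0, 0.001], "spin": 5, "fingers": 0.62}
    - {"dp": [0.0006, 0, 0.0015], "spin": 11, "fingers": 0.62}
    - {"dp": [0.0006, 0, 0.0015], "spin": 17, "fingers": 0.62}
    - {"dp": [0.0006, 0, 0.0015], "spin": 23, "fingers": 0.62}
    - {"dp": [0.0006, 0, 0.0015], "spin": 28, "fingers": 0.62}
    - {"dp": [0.0006, 0, 0.0015], "spin": 33, "fingers": 0.62}
    - {"dp": [0.0006, 0, 0.0015], "spin": 37, "fingers": 0.62}
    - {"dp": [0.0006, 0, 0.0015], "spin": 40, "fingers": 0.62}
    - {"dp": [0.0006, 0, 0.0015], "spin": 42, "fingers": 0.62}
    - {"dp": [0.0006, 0, 0.0015], "spin": 43, "fingers": 0.62}

```text
t: 14.57
position: [0.5603, 0.1466, 0.0819]
ee_rot: [[-0.971, -0.241, 0.0], [-0.241, 0.971, 0.0], [-0.0, 0.0, -1.0]]
wrist_force: [-0.2, -0.2, -0.3]
width: 0.0162
grasp_force: 0.0
```

```bash
python3 st.py; python3 snap.py k2
```

```text
14.5667 [0.5603 0.1466 0.0819] yaw -166.06 j6 -95.8 w 0.0162 gf 0.0 F [-0.2 -0.2 -0.3] M [-0.    0.01 -0.02]
14.6167 [0.5603 0.1466 0.0819] yaw -166.05 j [  8.1  36.2 104.2   0.   39.6 -95.8] w 0.016232159861820535 F [ 0.2 -1.2  0.4]
```

>>> move_arm:
  steps:
    - {"dp": [0, 0, 0], "spin": 1, "fingers": 0.62}
    - {"dp": [0, 0, 0], "spin": 2, "fingers": 0.62}
    - {"dp": [0, 0, 0], "spin": 3, "fingers": 0.62}
    - {"dp": [0, 0, 0], "spin": 4, "fingers": 0.62}
    - {"dp": [0, 0, 0], "spin": 5, "fingers": 0.62}
    - {"dp": [0, 0, 0], "spin": 6, "fingers": 0.62}
    - {"dp": [0, 0, 0], "spin": 7, "fingers": 0.62}
    - {"dp": [0, 0, 0], "spin": 8, "fingers": 0.62}
    - {"dp": [0, 0, 0], "spin": 9, "fingers": 0.62}
    - {"dp": [0, 0, 0], "spin": 10, "fingers": 0.62}

```text
t: 15.45
position: [0.5602, 0.1465, 0.0818]
ee_rot: [[-0.914, -0.406, -0.0], [-0.406, 0.914, 0.0], [0.0, 0.0, -1.0]]
wrist_force: [-0.6, -1.0, 0.2]
width: 0.0163
grasp_force: 0.6
```

```bash
python3 st.py; python3 snap.py k3; python3 -c "
import cv2,numpy as np
a=[cv2.imread(f'pics/{n}.png')[130:350,220:420] for n in('k2','k3')]
cv2.imwrite('pics/k23.png',cv2.resize(np.hstack(a),None,fx=2,fy=2,interpolation=cv2.INTER_CUBIC))"
```

```text
15.45 [0.5602 0.1465 0.0818] yaw -156.07 j6 -105.8 w 0.0163 gf 0.6 F [-0.6 -1.   0.2] M [-0.12  0.05 -0.06]
15.5 [0.5602 0.1465 0.0818] yaw -156.0 j [   8.1   36.2  104.2    0.    39.6 -105.9] w 0.016202394912199505 F [-0.1 -0.2  0.3]
```

View pics/k23.png

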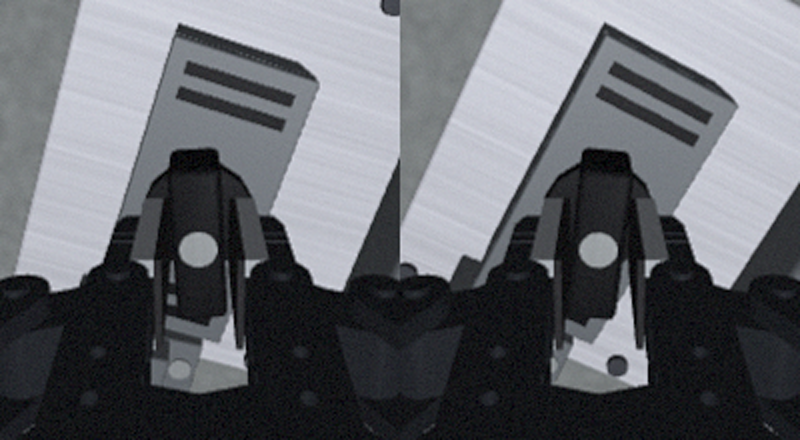

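The bar sits inside the spanner and follows it, with the white dot at (198,249) and (598,250) in the doubled crops, so there is no drop yet. The bar lags a few degrees because of the play. I'll track the dot numerically and turn a little more.

>>> move_arm:
  steps:
    - {"dp": [0, 0, 0], "spin": 1, "fingers": 0.62}
    - {"dp": [0, 0, 0], "spin": 2, "fingers": 0.62}
    - {"dp": [0, 0, 0], "spin": 2.5, "fingers": 0.62}
    - {"dp": [0, 0, 0], "spin": 3, "fingers": 0.62}
    - {"dp": [0, 0, 0], "spin": 3.5, "fingers": 0.62}
    - {"dp": [0, 0, 0], "spin": 4, "fingers": 0.62}
    - {"dp": [0, 0, 0], "spin": 4.5, "fingers": 0.62}
    - {"dp": [0, 0, 0], "spin": 5, "fingers": 0.62}
    - {"dp": [0, 0, 0], "spin": 5, "fingers": 0.62}
    - {"dp": [0, 0, 0], "spin": 5, "fingers": 0.62}

```text
t: 16.33
position: [0.5603, 0.1466, 0.0818]
ee_rot: [[-0.876, -0.482, 0.0], [-0.482, 0.876, 0.0], [-0.0, 0.0, -1.0]]
wrist_force: [0.5, -0.8, 1.4]
width: 0.0161
grasp_force: 0.7
```

```bash
cat > dot.py <<'E'
import sys
from h import *
for n in sys.argv[1:]:
    g=cv2.cvtColor(cv2.imread(f"pics/{n}.png"),cv2.COLOR_BGR2GRAY)
    D=np.zeros_like(g);D[230:275,302:336]=g[230:275,302:336]>120
    k,l,st,ce=cv2.connectedComponentsWithStats(D)
    for j in range(1,k):
        if 80<st[j,4]<600: print(n,"dot",ce[j].round(2),st[j,2:])
E
python3 st.py; python3 snap.py k4; python3 dot.py k2 k3 k4
```

```text
16.3333 [0.5603 0.1466 0.0818] yaw -151.16 j6 -110.7 w 0.0161 gf 0.7 F [ 0.5 -0.8  1.4] M [-0.15 -0.04 -0.08]
16.3833 [0.5603 0.1466 0.0818] yaw -151.17 j [   8.1   36.2  104.2    0.    39.6 -110.7] w 0.01619204699937915 F [ 0.9 -0.8  0.9]
k2 dot [318.83 254.23] [ 19  17 251]
k3 dot [318.8  254.64] [ 19  17 247]
k4 dot [318.78 254.71] [ 19  17 249]
```

Run:
```python
from h import *
import json
c=json.load(open("k4.json"))
for z in(.080,.084,.088):print(z,proj(c,[.5606,.1466,z]).round(1),proj(c,[.5602,.1466,z]).round(1))
# bar tilt in the picture: dark bar end top vs dot
for n in("k2","k3","k4"):
    c=json.load(open(n+".json"));g=cv2.cvtColor(cv2.imread(f"pics/{n}.png"),cv2.COLOR_BGR2GRAY)
    for r in(212,220,224): print(n,r,g[r,290:345].tolist())
```

```text
0.08 [319.1 253.7] [319.5 253.1]
0.084 [319.1 257.5] [319.5 256.8]
0.088 [319.1 261.4] [319.5 260.8]
k2 212 [120, 119, 123, 123, 120, 122, 123, 123, 123, 124, 120, 119, 121, 119, 87, 11, 13, 6, 6, 16, 12, 16, 20, 11, 13, 18, 9, 22, 16, 0, 11, 5, 16, 9, 8, 2, 5, 12, 11, 19, 34, 73, 108, 130, 128, 124, 123, 123, 125, 122, 124, 122, 124, 123, 127]
k2 220 [118, 120, 119, 122, 123, 116, 83, 21, 10, 18, 39, 38, 33, 28, 21, 18, 35, 24, 33, 39, 32, 34, 32, 31, 32, 37, 33, 37, 39, 36, 36, 43, 39, 42, 42, 48, 43, 39, 32, 13, 25, 48, 50, 41, 43, 41, 45, 46, 31, 22, 17, 67, 117, 125, 125]
k2 224 [120, 120, 114, 115, 92, 11, 27, 38, 40, 38, 32, 30, 38, 29, 16, 24, 27, 27, 35, 35, 34, 35, 33, 27, 33, 36, 37, 41, 33, 37, 42, 39, 36, 38, 40, 44, 43, 45, 28, 16, 28, 33, 40, 41, 42, 42, 41, 38, 49, 39, 39, 40, 16, 40, 104]
k3 212 [126, 124, 124, 123, 124, 124, 123, 125, 127, 125, 122, 125, 126, 124, 127, 124, 107, 82, 28, 16, 15, 16, 9, 14, 12, 20, 17, 10, 10, 14, 18, 11, 0, 13, 19, 7, 12, 8, 15, 6, 13, 20, 20, 2, 4, 70, 133, 122, 123, 123, 120, 124, 123, 124, 122]
k3 220 [117, 123, 121, 123, 124, 127
[... 448 characters left out ...]
124, 127, 127, 125, 125, 121, 124, 126, 123, 125, 127, 123, 125, 130, 118, 93, 75, 34, 4, 19, 7, 3, 10, 12, 18, 2, 15, 15, 8, 0, 2, 17, 11, 12, 3, 15, 11, 3, 7, 11, 13, 11, 16, 14, 77, 130, 119, 123, 122, 121, 124, 122, 123, 122]
k4 220 [120, 121, 122, 123, 121, 125, 114, 48, 15, 30, 39, 40, 37, 45, 42, 38, 39, 41, 39, 20, 14, 23, 32, 36, 41, 38, 33, 34, 42, 44, 42, 37, 44, 40, 42, 43, 40, 43, 47, 48, 43, 47, 44, 39, 33, 21, 22, 39, 26, 15, 29, 73, 113, 125, 123]
k4 224 [120, 120, 123, 118, 81, 13, 26, 34, 45, 46, 41, 43, 42, 45, 37, 43, 45, 41, 37, 17, 17, 25, 35, 37, 33, 33, 41, 32, 40, 44, 39, 35, 39, 43, 43, 41, 43, 42, 39, 42, 40, 46, 44, 36, 32, 23, 40, 40, 38, 49, 42, 34, 20, 52, 104]
```

The dot now projects to z of about 0.081 (lift about 4–5 mm), against about 0.088 (lift about 12 mm) before turning. The bar is at about −0.47 rad, past the −0.35 click, so the click has happened. Now turning forwards and lowering with the knob.

>>> move_arm:
  steps:
    - {"dp": [0, 0, -0.0003], "spin": -4, "fingers": 0.62}
    - {"dp": [0, 0, -0.0007], "spin": -10, "fingers": 0.62}
    - {"dp": [0, 0, -0.001], "spin": -16, "fingers": 0.62}
    - {"dp": [0, 0, -0.0015], "spin": -22, "fingers": 0.62}
    - {"dp": [0, 0, -0.002], "spin": -28, "fingers": 0.62}
    - {"dp": [0, 0, -0.0025], "spin": -34, "fingers": 0.62}
    - {"dp": [0, 0, -0.003], "spin": -40, "fingers": 0.62}
    - {"dp": [0, 0, -0.0035], "spin": -46, "fingers": 0.62}
    - {"dp": [0, 0, -0.004], "spin": -52, "fingers": 0.62}
    - {"dp": [0, 0, -0.0045], "spin": -58, "fingers": 0.62}

```text
t: 17.22
position: [0.5602, 0.1467, 0.0773]
ee_rot: [[-0.871, 0.492, 0.0], [0.492, 0.871, 0.0], [0.0, 0.0, -1.0]]
wrist_force: [0.0, -0.2, 0.2]
width: 0.0161
grasp_force: 0.4
```

```bash
python3 st.py; python3 snap.py k5; python3 dot.py k5
python3 - <<'E'
from h import *
import json
c=json.load(open("k5.json"))
for z in(.076,.080,.084):print(z,proj(c,[.5606,.1466,z]).round(1))
E
```

```text
17.2167 [0.5602 0.1467 0.0773] yaw 150.53 j6 -52.4 w 0.0161 gf 0.4 F [ 0.  -0.2  0.2] M [ 0.1  -0.02 -0.05]
17.2667 [0.5602 0.1467 0.0772] yaw 150.11 j [  8.1  36.6 104.4   0.   39.  -52. ] w 0.016470166862570516 F [-0.1 -0.  -0.1]
k5 dot [319.72 257.  ] [ 19  17 253]
0.076 [319.3 254.4]
0.08 [319.3 258.2]
0.084 [319.3 262.2]
```

Lift is now about 2.7–3 mm and still falling as predicted, which confirms the thread has engaged. Continuing forwards.

>>> move_arm:
  steps:
    - {"dp": [0, 0, -0.0004], "spin": -6, "fingers": 0.62}
    - {"dp": [0, 0, -0.0008], "spin": -12, "fingers": 0.62}
    - {"dp": [0, 0, -0.0012], "spin": -18, "fingers": 0.62}
    - {"dp": [0, 0, -0.0016], "spin": -24, "fingers": 0.62}
    - {"dp": [0, 0, -0.002], "spin": -30, "fingers": 0.62}
    - {"dp": [0, 0, -0.0024], "spin": -36, "fingers": 0.62}
    - {"dp": [0, 0, -0.0028], "spin": -42, "fingers": 0.62}
    - {"dp": [0, 0, -0.0032], "spin": -48, "fingers": 0.62}
    - {"dp": [0, 0, -0.0036], "spin": -54, "fingers": 0.62}
    - {"dp": [0, 0, -0.004], "spin": -60, "fingers": 0.62}

```text
t: 18.1
position: [0.5605, 0.1467, 0.0734]
ee_rot: [[-0.012, 1.0, 0.001], [1.0, 0.012, 0.0], [0.0, 0.001, -1.0]]
wrist_force: [0.6, 0.1, 0.6]
width: 0.0164
grasp_force: 0.5
```

```bash
python3 st.py
```

```text
18.1 [0.5605 0.1467 0.0734] yaw 90.69 j6 7.4 w 0.0164 gf 0.5 F [0.6 0.1 0.6] M [ 0.05 -0.22 -0.02]
```

>>> move_arm:
  steps:
    - {"dp": [0, 0, 0], "spin": -3, "fingers": 0.62}
    - {"dp": [0, 0, 0], "spin": -6, "fingers": 0.62}
    - {"dp": [0, 0, 0], "spin": -9, "fingers": 0.62}
    - {"dp": [0, 0, 0], "spin": -12, "fingers": 0.62}
    - {"dp": [0, 0, 0], "spin": -15, "fingers": 0.62}
    - {"dp": [0, 0, 0], "spin": -17, "fingers": 0.62}
    - {"dp": [0, 0, 0], "spin": -19, "fingers": 0.62}
    - {"dp": [0, 0, 0], "spin": -20, "fingers": 0.62}
    - {"dp": [0, 0, 0], "spin": -20, "fingers": 0.62}
    - {"dp": [0, 0, 0], "spin": -20, "fingers": 0.62}

```text
t: 18.93
position: [0.5603, 0.1466, 0.0733]
ee_rot: [[0.326, 0.945, 0.0], [0.945, -0.326, -0.0], [-0.0, 0.0, -1.0]]
wrist_force: [1.0, -0.1, -0.1]
width: 0.016
grasp_force: 0.3
```

```bash
python3 st.py; python3 snap.py k6; python3 dot.py k6
python3 - <<'E'
from h import *
import json
c=json.load(open("k6.json"))
for z in(.074,.078,.082):print(z,proj(c,[.5606,.1466,z]).round(1))
E
```

```text
18.9333 [0.5603 0.1466 0.0733] yaw 70.95 j6 27.2 w 0.016 gf 0.3 F [ 1.  -0.1 -0.1] M [ 0.   -0.07 -0.01]
18.9833 [0.5603 0.1466 0.0733] yaw 70.93 j [  8.1  36.9 104.5  -0.   38.6  27.2] w 0.016584438167222854 F [ 1.5 -0.4  0.1]
k6 dot [320.98 255.78] [ 19  17 255]
0.074 [319.7 255.7]
0.078 [319.7 259.6]
0.082 [319.8 263.7]
```

>>> move_arm:
  steps:
    - {"dp": [0, 0, 0], "spin": -2, "fingers": 0.62}
    - {"dp": [0, 0, 0], "spin": -4, "fingers": 0.62}
    - {"dp": [0, 0, 0], "spin": -6, "fingers": 0.62}
    - {"dp": [0, 0, 0], "spin": -8, "fingers": 0.62}
    - {"dp": [0, 0, 0], "spin": -10, "fingers": 0.62}
    - {"dp": [0, 0, 0], "spin": -12, "fingers": 0.62}
    - {"dp": [0, 0, 0], "spin": -13, "fingers": 0.62}
    - {"dp": [0, 0, 0], "spin": -14, "fingers": 0.62}
    - {"dp": [0, 0, 0], "spin": -14, "fingers": 0.62}
    - {"dp": [0, 0, 0], "spin": -14, "fingers": 0.62}

```text
t: 19.82
position: [0.5603, 0.1466, 0.0734]
ee_rot: [[0.546, 0.838, 0.0], [0.838, -0.546, -0.0], [0.0, 0.0, -1.0]]
wrist_force: [0.6, 0.2, -0.4]
width: 0.0167
grasp_force: 0.6
```

```bash
python3 st.py; python3 snap.py k7; python3 dot.py k7
```

```text
19.8167 [0.5603 0.1466 0.0734] yaw 56.89 j6 41.2 w 0.0167 gf 0.6 F [ 0.6  0.2 -0.4] M [ 0.   -0.21  0.06]
19.8667 [0.5603 0.1466 0.0733] yaw 56.89 j [  8.1  36.9 104.5  -0.   38.6  41.2] w 0.016536396392189085 F [1.6 0.9 0.4]
k7 dot [320.71 255.21] [ 19  17 255]
```

>>> move_arm:
  steps:
    - {"dp": [0, 0, 0], "spin": -1, "fingers": 0.62}
    - {"dp": [0, 0, 0], "spin": -2, "fingers": 0.62}
    - {"dp": [0, 0, 0], "spin": -3, "fingers": 0.62}
    - {"dp": [0, 0, 0], "spin": -4, "fingers": 0.62}
    - {"dp": [0, 0, 0], "spin": -5, "fingers": 0.62}
    - {"dp": [0, 0, 0], "spin": -6, "fingers": 0.62}
    - {"dp": [0, 0, 0], "spin": -7, "fingers": 0.62}
    - {"dp": [0, 0, 0], "spin": -8, "fingers": 0.62}
    - {"dp": [0, 0, 0], "spin": -8, "fingers": 0.62}
    - {"dp": [0, 0, 0], "spin": -8, "fingers": 0.62}

```text
t: 20.7
position: [0.5603, 0.1466, 0.0734]
ee_rot: [[0.658, 0.753, 0.0], [0.753, -0.658, -0.0], [0.0, 0.0, -1.0]]
wrist_force: [3.3, -0.6, -1.0]
width: 0.0163
grasp_force: 1.4
```

```bash
python3 st.py
```

```text
20.7 [0.5603 0.1466 0.0734] yaw 48.83 j6 49.3 w 0.0163 gf 1.4 F [ 3.3 -0.6 -1. ] M [-0.11 -0.53  0.05]
```

The force has begun to rise at about 2.1 rad, so the knob is down. Backing off into the play, opening, rising and checking.

>>> move_arm:
  steps:
    - {"dp": [0, 0, 0], "spin": 2, "fingers": 0.62}
    - {"dp": [0, 0, 0], "spin": 4, "fingers": 0.62}
    - {"dp": [0, 0, 0], "spin": 4, "fingers": 0.4}
    - {"dp": [0, 0, 0], "spin": 4, "fingers": 0.1}
    - {"dp": [0, 0, 0], "spin": 4, "fingers": 0.0}
    - {"dp": [0, 0, 0.01], "spin": 4, "fingers": 0.0}
    - {"dp": [0, 0, 0.035], "spin": 4, "fingers": 0.0}
    - {"dp": [0, 0, 0.065], "spin": 4, "fingers": 0.0}
    - {"dp": [0, 0, 0.095], "spin": 4, "fingers": 0.0}
    - {"dp": [0, 0, 0.11], "spin": 4, "fingers": 0.0}

```text
t: 21.53
position: [0.5608, 0.1468, 0.1874]
ee_rot: [[0.605, 0.797, 0.004], [0.797, -0.605, 0.0], [0.003, 0.003, -1.0]]
wrist_force: [1.0, 0.4, 0.6]
width: 0.0425
grasp_force: 0.0
```

```bash
python3 - <<'E'
from h import *
robot.capture("wrist");robot.capture("wrist")
E
python3 snap.py f1; python3 -c "
import cv2
im=cv2.imread('pics/f1.png');cv2.imwrite('pics/f1c.png',cv2.resize(im[100:300,200:440],None,fx=3,fy=3,interpolation=cv2.INTER_CUBIC))"
```

```text
21.6833 [0.5604 0.1467 0.1849] yaw 52.81 j [ 8.1 28.1 99.6 -0.  52.2 45.3] w 0.042984668162054464 F [-0.2  0.4 -0.3]
```

View pics/f1c.png

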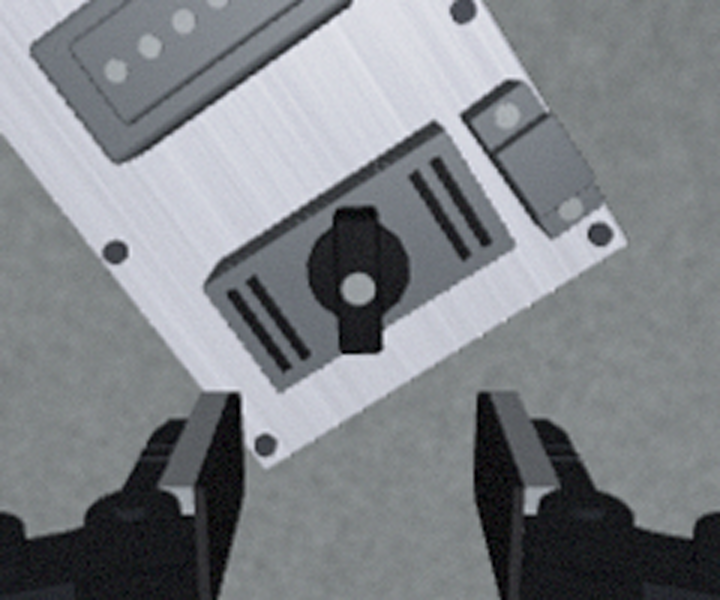

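The final view shows the module seated beside the untouched terminal. The bar is nearly in line with the tool (dot at about (319,196)), so the knob is at about 2.15 rad. One last height check, then I'll hand it in.

Run:
```python
from h import *
import json
c=json.load(open("f1.json"))
for z in(.076,.081,.088):print(z,"dot px expected",proj(c,[.5606,.1466,z]).round(1))
g=cv2.cvtColor(cv2.imread("pics/f1.png"),cv2.COLOR_BGR2GRAY);D=np.zeros_like(g);D[185:210,308:332]=g[185:210,308:332]>120
k,l,st,ce=cv2.connectedComponentsWithStats(D);j=1+np.argmax(st[1:,4]);print(ce[j],st[j])
a=onz(c,(200+356/3,100+208/3),.0755);b=onz(c,(200+361/3,100+352/3),.0755);d=a-b
print("bar ang",np.degrees(np.arctan2(d[1],d[0])),"theta rad",np.radians(176.9-np.degrees(np.arctan2(d[1],d[0]))))
s=[onz(c,(200+u/3,100+v/3),.05) for u,v in((439,215),(461,202),(259,330),(278,318))];print("slots mid",np.mean(s,0).round(4))
```

```text
0.076 dot px expected [318.3 196.9]
0.081 dot px expected [318.3 198.5]
0.088 dot px expected [318.3 200.8]
[319.13793103 195.67816092] [314 191  11  10  87]
bar ang 54.70664339257719 theta rad 2.132676396863096
slots mid [0.5616 0.1465 0.05  ]
```

The dot's height matches lift 0, the bar is at 2.13 rad (tight), and the module's centre is still on the station. Handing in.

```bash
python3 -c "
from rig import robot
print(robot.job_done())"
```

```text
the job is handed in; nothing more can be done
None
```

I pressed the module fully home on the free station, turned the knob back until it clicked and dropped, then forwards until its flange was right down. I handed the job in at about 22 s; no verdict came back, and those results rest on force readings and wrist-camera measurements.

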